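# Open the card cutter and square up a picture panel

### The job

Push the card cutter's counterweighted arm up by its hand bar, past its balance point, so that it stays raised by itself. Then push the picture panel along the deck with the fingertips until its far edge lies flat against the fence, without lifting it, and leave everything clear: the arm standing up, the panel on the deck, all the other things undisturbed.

Things in the scene. Friction and masses are not known exactly. Their poses are not given: they have to be found in the camera images.
- cutter_arm (a joint): angle of the cutter's swinging arm: 0 = down, along the deck's right edge; 1.25 = upper stop, hand bar straight above the hinge. It runs from the hinge (far end) to the near end. A steel counterweight (56 mm across) at the hinge turns with it: let go below 0.6 rad it falls back down, above 0.7 it rises on by itself, damped, in about 2 s. Lifting takes 2 to 5 N at the hand bar
- grip (a point): middle of the arm's hand bar, on its axis: a level black roller, 20 mm thick, 90 mm long (45 mm each side), turning freely on a pin that sticks out sideways to the right (-y of the cutter) from the raised near end of the arm. With the arm down this point is 210 mm nearer than hinge, 55 mm right of it and 60 mm above it (140 mm above the table), with free space under it
- hinge (a point): point on the arm's hinge axis, in the middle of the arm, at the far right of the cutter, 80 mm above the table; the axis is level, along the cutter's y. The point's axes are the cutter's
- cutter: card cutter, fixed: grey deck 280 (x) x 223 (y) mm, top 35 mm above the table, y = -103 to +120 mm. Origin on the table under the middle of the deck's length; x points from the near end to the fence and hinge end, y left. Aluminium fence across the far end, 22 mm above the deck, near face at x = +100, y = -75 to +115 mm. Hinge at x = +100, y = -112 between grey cheeks 95 mm high
- card: loose mounted picture panel, 130 (x) x 110 (y) x 10 mm thick, about 0.12 kg, lying flat on the deck, picture up, 20 to 55 mm short of the fence and a little askew. Origin at the centre of its underside; x points to its far edge, the one that goes against the fence (its centre is then at x = +35 mm of the cutter)
- eraser: white block eraser 45 x 22 x 13 mm lying on the cutter's deck, at its left near corner. Not to be disturbed. Origin at its underside
- ink: small glass ink jar, 46 mm across, 50 mm high, on the table to the right of the cutter. Not to be disturbed. Origin at its underside
- paint: small amber jar with white cap, 48 mm across, 60 mm high, left of the cutter. Not to be disturbed. Origin at its underside
- water_cup: white ceramic cup, 80 mm across, 85 mm high, left of the cutter. Not to be disturbed. Origin at its underside
- brush_pot: terracotta pot of brushes, 76 mm across, about 200 mm high with brushes, right of the cutter. Not to be disturbed. Origin at its underside
- tube: flat aluminium paint tube about 95 mm long, 14 mm high, lying right of the cutter. Not to be disturbed. Origin at its underside
- spatula: palette spatula lying on the table left of the cutter. Not to be disturbed. Origin at its underside
Not all that is in view belongs to the job. Leave any pink or purple look-alike of the card alone.

How it is judged:
On the way, in this order (a step that is already met when the one before it is completed fails the run):
1. the cutter arm is up, standing by itself, not touched by the robot (value of joint cutter_arm above 1.15 rad and contact force between the fingers and cutter_arm below 0.1 N), for 0.2 s.
2. the panel is against the fence (x of card in the frame of cutter between 0.031 and 0.04 m and angle between the x axis of card and the x axis of cutter, either way round below 0.05 rad), for 0.2 s.
At the end, for the whole second after the job is handed in: The arm stands within 0.1 rad of its upper stop by itself; the panel lies flat and at rest on the deck, its far edge within 4 mm of the fence and parallel to it within 0.05 rad, its centre between 45 mm right and 60 mm left of the cutter's centre line (all of step 2 and value of joint cutter_arm above 1.15 rad and y of card in the frame of cutter between -0.045 and 0.06 m and z of card in the frame of cutter between 0.03 and 0.04 m and angle between card's own z axis and vertical below 0.05 rad and linear speed of card below 0.01 m/s and velocity of joint cutter_arm below 0.05 rad/s); the robot touches nothing.
It fails at once if the panel is lifted or tipped (more than 8 mm or 0.15 rad) (z of card in the frame of cutter above 0.043 m or z of card in the frame of cutter below 0.027 m or angle between card's own z axis and vertical above 0.15 rad).
It fails at once if the panel is pushed more than 15 mm before the arm is up (distance of card from where it was at the start of the episode above 0.015 m and value of joint cutter_arm below 1.05 rad).
It fails at once if another thing is shifted more than 20 mm or tipped over (distance of any of eraser, ink, paint, water_cup, brush_pot, tube, spatula from where it was at the start of the episode above 0.02 m or angle between any of eraser, ink, paint, water_cup, brush_pot, tube, spatula's own z axis and vertical above 0.4 rad).
It also fails if it takes over 53 s, if anything falls off the work surface, if the arm or the gripper's body presses on something with over 40 N, if the wrist force passes 120 N, or if a joint passes its speed limit or range.

### The arm

A 6-joint arm with a two-finger parallel gripper is mounted at the origin on the work surface. World frame = base frame: x ahead of the robot, y to its left, z up, the work surface at z = 0. Lengths are in m, angles in rad, forces in N, time in s.
With the tool pointing down it reaches from about 0.275 to 0.85 m from the base axis. Payload 5.2 kg.
Tool frame: the origin (TCP) lies between the finger pads; the fingertips stand 8 mm ahead of it and the grasp point (between the pads) lies 11 mm behind it (arm.nose_length is the x of the fingertips in the tool frame, in m); x points along the fingers, y is the direction in which the jaws open and shut, and the axes are right-handed (so a half turn about x gives the same grasp; the last joint's range is limited). The gripper opens to 85 mm and grips with 20 to 120 N. Pads are 22 mm wide; open, the fingers measure 114 mm over their backs; the gripper's body (76 mm by 85 mm) begins 54 mm behind the grasp point. The pads swing forward as they close: fully open they stand 13 mm farther back than shut.
Start: joints at [1, 0.259, 1.535, -0, 1.348, -0.203], TCP at [0.198, 0.513, 0.239] pointing down, gripper open.
Joint ranges: [-3.14, 3.14], [-0.91, 2.08], [0.19, 2.58], [-1.22, 4.36], [0.22, 2.71], [-3.12, 3.12]. Speed limits (rad/s): [2.57, 2.57, 3.14, 3.14, 3.14, 3.14].

### API

Orientations are given as a rotation vector (axis times angle).
In Python, from station import state, get_image, workorder, arm gives the robot as it stands. The module is installed in compiled form; this text tells all that it offers.
- The arm moves only by the shell command python3 -m jog 'ROWS'. ROWS is JSON, a list of rows, each a list of 7 numbers: the turn, a rotation vector about the tool's x, y, z in rad, then the shift along the tool's x, y, z in cm, then the opening in per cent of the stroke, from 0 (shut) to 100 (fully open). In form: [[ax, ay, az, x, y, z, grip], ...]. A call has 1 to 5 rows; each row shifts and turns the commanded pose from where the row before left it, along the tool's axes as they then stand; what a row does not reach is not made up. A row lasts 1/12 s, in which the tool goes at most 41.7 mm and 7.16 degrees, less where a joint would pass 70% of its speed; a pose out of reach is approached as far as the arm can. A call with a gripper value outside its range is refused whole. The fingers move at their own pace and stop on an object; the grip force is fixed at half the most. Time passes only in rows, so rows that do not move let the fingers close. It gives the time, the measured TCP pose, the force and the opening at its end, in the units of the state.
- state(): the state, without advancing time (a new reading comes with each control period).
- get_image(name): name is "scene" or "top" or "wrist"; returns a dict with "color" (384x512x3 uint8, red, green, blue), "depth" (384x512 float32, m along the optical axis (not along the pixel's ray), 0 where there is no reading), "fx", "fy", "cx", "cy" (pixels), "k1" (the pictures are not rectified: a ray, as slopes to the right and down, at radius r is drawn at 1 + k1 r^2 times it, then the intrinsics apply), "rvec" (rotation vector, rad) and "tvec" (3), from world to camera coordinates, as OpenCV has them. Camera axes: x right, y down, z forward; pixel columns grow to the right and rows downward; lengths in m; the calibration is good to about 2 mm. A picture is of the moment at which its call begins.
- workorder.finish_job(): hands the job in, once; it reports no verdict.
The state is a dict: "clock": time; "qpos": joint angles; "joint_vel": joint speeds; "joint_efforts": joint torques, N m; "eef_pos": TCP position; "tool_rot": TCP orientation; "contact_force": force on the tool from outside, world axes, zero at the start; "wrist_torque": the same for the moment, N m; "gripper_width": finger opening in m.
Only numpy, scipy, OpenCV 4.12 (cv2) and the standard library are available. Lean on these libraries where they do the work, as an engineer would, in place of code of your own. Each camera call takes 0.05 s, during which the arm holds its last target. There are 200 camera calls.

## Working session

There is one attempt and no reset: what is moved stays moved. The work goes in short steps, Python scripts to look and compute and a shell command to move; the robot and the scene stay as the last step left them, time stands still between calls to the robot, and variables do not carry over. Pictures are saved under pics/ and viewed, about 8 in all and at most 12, crops included, and the job is handed in when it is done.

```bash
mkdir -p pics; cat > h.py <<'E'
import numpy as np, cv2
from scipy.spatial.transform import Rotation as R
from station import state, get_image, workorder, arm
def cloud(im):
    d=im["depth"];h,w=d.shape
    K=np.array([[im["fx"],0,im["cx"]],[0,im["fy"],im["cy"]],[0,0,1.]])
    u,v=np.meshgrid(np.arange(w),np.arange(h))
    p=cv2.undistortPoints(np.stack([u,v],-1).reshape(-1,1,2).astype(float),K,np.array([im["k1"],0,0,0.])).reshape(h,w,2)
    c=np.dstack([p*d[...,None],d])
    Rm=R.from_rotvec(np.ravel(im["rvec"])).as_matrix()
    P=(c-np.ravel(im["tvec"]))@Rm
    P[d==0]=np.nan
    return P
def save(im,n): cv2.imwrite(n,im["color"][...,::-1])
def pose():
    s=state();print(s["clock"],np.round(s["eef_pos"],4),np.round(R.from_rotvec(s["tool_rot"]).as_matrix(),3).tolist(),np.round(s["contact_force"],1),np.round(s["qpos"],2),s["gripper_width"])
E
python3 - <<'E'
from h import *
pose()
for n in("top","scene"):
    im=get_image(n);save(im,f"pics/{n}0.png");np.savez(f"{n}0.npz",P=cloud(im),C=im["color"])
E
```

```text
0.0 [0.1974 0.5128 0.2385] [[-0.001, 0.36, 0.933], [-0.002, 0.933, -0.36], [-1.0, -0.002, -0.0]] [0.1 1.6 0.1] [ 1.    0.26  1.54  0.    1.35 -0.2 ] 0.08541223923308415
```

View pics/top0.png

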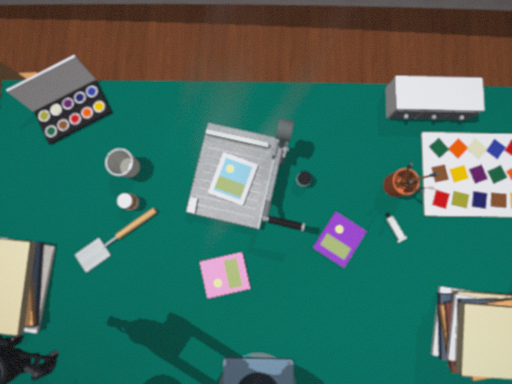

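View pics/scene0.png

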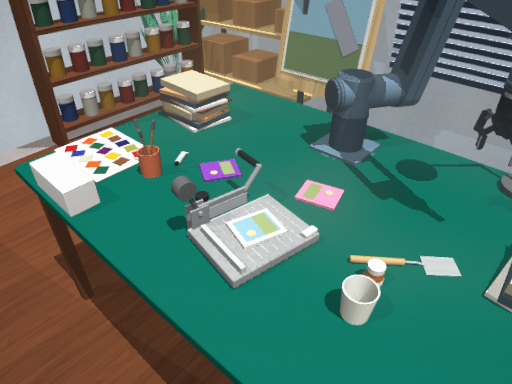

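The top view shows the cutter around (235,175), with its fence at the top (240,137) and the counterweight at (285,130). The black hand bar is at (285,223), the ink jar at (304,178) and the card at (233,177). The pink and purple decoys lie below and to the right. Next I measure positions.

```bash
cat > m.py <<'E'
from h import *
d=np.load("top0.npz");P=d["P"];C=d["C"].astype(int);Z=P[...,2]
def box(u0,u1,v0,v1):
    m=np.zeros(Z.shape,bool);m[v0:v1,u0:u1]=1;return m
cut=box(180,295,115,235)
def rect(m,n):
    m=cv2.morphologyEx(m.astype(np.uint8),cv2.MORPH_OPEN,np.ones((3,3)))>0
    r=cv2.minAreaRect((P[m][:,:2]*1000).astype(np.float32));print(n,m.sum(),[np.round(x,1) for x in r],np.round(np.median(P[m],0),4));
rect(cut&(Z>.027)&(Z<.0405),"deck")
rect(cut&(Z>.027)&(Z<.05),"deck+card")
rect(cut&(Z>.0405)&(Z<.05),"card")
rect(box(200,275,118,152)&(Z>.052)&(Z<.062),"fence")
rect(box(260,310,212,235)&(Z>.115)&(Z<.165),"grip")
rect(box(260,310,115,150)&(Z>.08),"cwt")
rect(box(292,316,168,190)&(Z>.03),"ink")
rect(box(210,258,148,207)&(C.min(-1)>215),"cardwhite")
print(np.round(Z[222,255:312],3)); print(np.round(P[223,285],3),np.round(P[178,304],3))
E
python3 m.py
```

```text
deck 4593 [array([643.1,  85.7]), array([224.1, 280.6]), np.float64(78.0)] [0.6361 0.0843 0.0349]
deck+card 6377 [array([643.1,  85.7]), array([224.1, 280.6]), np.float64(78.0)] [0.6321 0.0855 0.0358]
card 1644 [array([602.9, 116.6]), array([153.3, 202.8]), np.float64(70.6)] [0.6266 0.087  0.0453]
fence 292 [array([749.6,  74.2]), array([186.6,  15.4]), np.float64(78.0)] [0.7492 0.0762 0.0568]
grip 325 [array([500.6, -57.9]), array([114.8,  26.2]), np.float64(72.4)] [ 0.4998 -0.0568  0.1473]
cwt 413 [array([738.9, -57.3]), array([41.8, 65.5]), np.float64(77.7)] [ 0.7313 -0.0565  0.1836]
ink 158 [array([ 634.3, -127.7]), array([39.3, 38.4]), np.float64(1.1)] [ 0.6351 -0.1288  0.0499]
cardwhite 497 [array([630. ,  85.2]), array([107.6, 129.4]), np.float64(70.7)] [0.6292 0.0906 0.0448]
[ 0.034  0.034  0.036  0.037  0.035  0.031  0.    -0.     0.001  0.002
  0.002 -0.005  0.003  0.145  0.149  0.146  0.148  0.15   0.149  0.15
  0.145  0.15   0.151  0.147  0.149  0.147  0.149  0.148  0.149  0.147
  0.149  0.148  0.149  0.148  0.149  0.153  0.147  0.148  0.147  0.148
  0.145  0.146  0.146  0.142  0.142 -0.003  0.002 -0.003  0.142 -0.001
  0.002 -0.     0.002  0.002 -0.001 -0.002 -0.001]
[ 0.497 -0.065  0.149] [ 0.632 -0.126  0.051]
```

```bash
R='[0,0,0,0,-3.13,2.34,0]'
python3 -m jog '[[-0.08,0,0,-2,0,0,0],[-0.077,0,0,-2,0,0,0],[0,0,0,0,-3.13,2.34,0],[0,0,0,0,-3.13,2.34,0],[0,0,0,0,-3.13,2.34,0]]'
python3 -m jog '[[0,0,0,0,-3.13,2.34,0],[0,0,0,0,-3.13,2.34,0],[0,0,0,0,-3.13,2.34,0],[0,0,0,0,-3.13,2.34,0],[0,0,0,0,-3.13,2.34,0]]'
python3 -m jog '[[0,0,0,0,-3.13,2.34,0],[0,0,0,0,-3.13,2.34,0],[0,0,0,0,-3.13,2.34,0],[0,0,0,0,-3.13,2.34,0],[0,0,0,0,-3.13,2.34,0]]'
python3 -m jog '[[0,0,0,0,-3.13,2.34,0],[0,0,0,0,-3.13,2.34,0],[0,0,0,0,-3.13,2.34,0],[0,-0.12,0,0,0,0,0],[0,-0.12,0,0,0,0,0]]'
python3 -m jog '[[0,-0.12,0,0,0,0,0],[0,-0.12,0,0,0,0,0],[0,-0.12,0,0,0,0,0],[0,0,0,0,0,0,0]]'
cat >> h.py <<'E'
O=np.array([.6413,.0774,0]);CX=np.array([.978,-.208,0]);CY=np.array([.208,.978,0])
def tocut(p): d=np.asarray(p)-O; return np.array([d@CX,d@CY,d[2]])*1000
def cp(target=None):
    s=state();M=R.from_rotvec(s["tool_rot"]).as_matrix();pose();print("TCP cutter mm",np.round(tocut(s["eef_pos"]),1),"toolx cut",np.round([M[:,0]@CX,M[:,0]@CY,M[2,0]],3),"tooly",np.round([M[:,1]@CX,M[:,1]@CY,M[2,1]],3))
    if target is not None:
        t=O+CX*target[0]/1000+CY*target[1]/1000+[0,0,target[2]/1000]
        print("shift cm",np.round(M.T@(t-s["eef_pos"])*100,2))
E
python3 -c "
from h import *
cp((-136,-167,99))"
```

```text
clock: 0.52
eef_pos: [0.2467, 0.4057, 0.279]
tool_rot: [0.163, 1.565, -0.164]
contact_force: [1.2, -0.7, -0.7]
gripper_width: 0.0253
clock: 0.93
eef_pos: [0.3284, 0.2275, 0.2791]
tool_rot: [0.165, 1.565, -0.165]
contact_force: [0.6, 0.5, 0.4]
gripper_width: 0.0001
clock: 1.35
eef_pos: [0.4102, 0.0498, 0.2792]
tool_rot: [0.166, 1.564, -0.166]
contact_force: [0.9, 0.5, -0.4]
gripper_width: 0.0
clock: 1.77
eef_pos: [0.4615, -0.058, 0.276]
tool_rot: [0.144, 1.328, -0.181]
contact_force: [-0.6, 1.6, 0.3]
gripper_width: -0.0002
clock: 2.1
eef_pos: [0.4527, -0.0517, 0.2727]
tool_rot: [0.106, 0.974, -0.193]
contact_force: [-2.2, 1.9, -2.8]
gripper_width: 0.0005
2.1 [ 0.4527 -0.0517  0.2727] [[0.547, 0.209, 0.811], [-0.115, 0.978, -0.175], [-0.829, 0.003, 0.559]] [-2.2  1.9 -2.8] [-0.48 -0.29  2.14  0.23  0.73 -1.96] 0.0005347494872199603
TCP cutter mm [-157.6 -165.5  272.7] toolx cut [ 0.559  0.001 -0.829] tooly [0.001 1.    0.003]
shift cm [15.61 -0.19 -7.92]
```

```bash

python3 -m jog '[[0,0,0,3,0,-2.7,0],[0,0,0,3,-0.1,-2.7,0],[0,0,0,3,0,-2.5,0],[0,0,0,3.3,0,0,0],[0,0,0,3.3,0,0,0]]'
python3 -m jog '[[0,0,0,0,0,0,0],[0,0,0,0,0,0,0]]'
python3 -c "
from h import *
cp((-119,-167,116))
im=get_image('scene');save(im,'x.png');c=cv2.imread('x.png')[110:270,130:350];cv2.imwrite('pics/s1.png',cv2.resize(c,None,fx=3,fy=3))"
```

```text
clock: 2.52
eef_pos: [0.4774, -0.061, 0.1123]
tool_rot: [0.108, 0.976, -0.184]
contact_force: [1.3, 1.7, 0.5]
gripper_width: -0.0001
clock: 2.68
eef_pos: [0.479, -0.0619, 0.1142]
tool_rot: [0.109, 0.974, -0.184]
contact_force: [-0.5, 1.4, 0.6]
gripper_width: 0.0001
2.6833 [ 0.479  -0.0619  0.1142] [[0.548, 0.204, 0.811], [-0.106, 0.979, -0.175], [-0.829, 0.01, 0.559]] [-0.5  1.4  0.6] [-0.48  0.05  2.35  0.76  0.23 -2.54] 9.76549618779732e-05
TCP cutter mm [-129.8 -170.   114.2] toolx cut [ 0.558  0.01  -0.829] tooly [-0.004  1.     0.01 ]
shift cm [0.46 0.3  0.99]
```

View pics/s1.png

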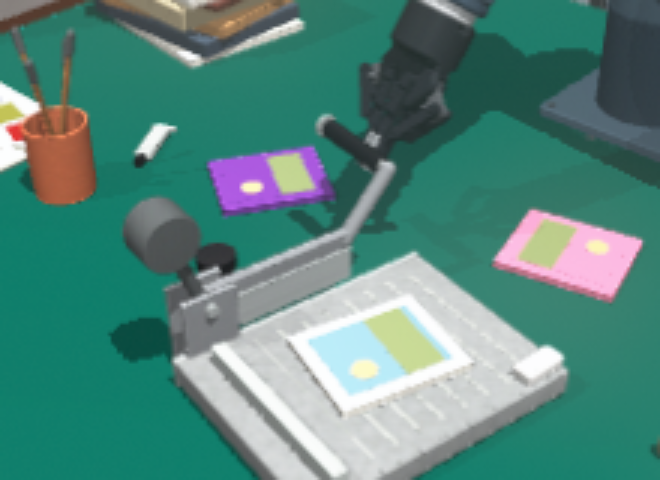

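The hand bar spans about (320,125) to (385,165) in this crop, and the fingers have just come under it from the near side. Now I lift along the arc.

```bash

python3 -m jog '[[0,0,0,0.2,0.15,0.5,0],[0,0,0,0.2,0.15,0.5,0],[0,0,0,-0.4,0,0.6,0],[0,0,0,-0.6,0,0.9,0]]'
python3 -m jog '[[0,0,0,-0.6,0,0.9,0],[0,0,0,-0.6,0,0.9,0]]'
python3 -c "
from h import *
cp()
P=cloud(get_image('top'));P=P[P[...,2]==P[...,2]];q=(P-O);X=q@CX;Y=q@CY
m=(X>-.14)&(X<.08)&(Y<-.18)&(Y>-.21)&(P[:,2]>.08);print(m.sum(),np.round(np.percentile(P[m][:,2],[5,50,95]),3) if m.sum() else '',np.median(X[m]))"
```

```text
clock: 3.07
eef_pos: [0.4936, -0.0617, 0.1343]
tool_rot: [0.107, 0.973, -0.185]
contact_force: [-2.5, 2.3, -3.3]
gripper_width: -0.0001
clock: 3.23
eef_pos: [0.5017, -0.0636, 0.1553]
tool_rot: [0.106, 0.973, -0.185]
contact_force: [-2.5, 3.9, -2.1]
gripper_width: -0.0004
3.2333 [ 0.5017 -0.0636  0.1553] [[0.549, 0.203, 0.811], [-0.108, 0.979, -0.172], [-0.829, 0.007, 0.56]] [-2.5  3.9 -2.1] [-0.45 -0.    2.25  0.43  0.34 -2.17] -0.00037852705080375
TCP cutter mm [-107.3 -166.9  155.3] toolx cut [ 0.559  0.008 -0.829] tooly [-0.005  1.     0.007]
189 [0.181 0.189 0.222] -0.11812441742106236
```

```bash

python3 -m jog '[[0,0,0,-0.42,0,1.0,0],[0,0,0,-0.42,0,1.0,0],[0,0,0,-0.42,0,1.0,0],[0,0,0,-0.42,0,1.0,0]]'
python3 -m jog '[[0,0,0,-0.22,0,1.07,0],[0,0,0,-0.22,0,1.07,0],[0,0,0,-0.22,0,1.07,0],[0,0,0,-0.22,0,1.07,0]]'
python3 -m jog '[[0,0,0,0,0,1.09,0],[0,0,0,0,0,1.09,0],[0,0,0,0,0,1.09,0],[0,0,0,0,0,1.09,0]]'
python3 -m jog '[[0,0,0,0.16,0,1.08,0],[0,0,0,0.16,0,1.08,0],[0,0,0,0,0,0,0]]'
python3 -c "
from h import *
cp()
im=get_image('scene');save(im,'x.png');c=cv2.imread('x.png')[70:270,130:350];cv2.imwrite('pics/s2.png',cv2.resize(c,None,fx=2.5,fy=2.5))"
```

```text
clock: 3.62
eef_pos: [0.5253, -0.0691, 0.1918]
tool_rot: [0.106, 0.971, -0.186]
contact_force: [-1.2, 1.7, -1.4]
gripper_width: 0.0
clock: 3.95
eef_pos: [0.5555, -0.076, 0.2237]
tool_rot: [0.105, 0.97, -0.187]
contact_force: [-0.4, 1.0, -0.8]
gripper_width: 0.0
clock: 4.28
eef_pos: [0.5912, -0.084, 0.2488]
tool_rot: [0.105, 0.968, -0.188]
contact_force: [0.2, -0.8, 0.0]
gripper_width: -0.0003
clock: 4.53
eef_pos: [0.6122, -0.0889, 0.2597]
tool_rot: [0.104, 0.965, -0.188]
contact_force: [0.9, -0.2, -0.7]
gripper_width: -0.0
4.5333 [ 0.6122 -0.0889  0.2597] [[0.555, 0.206, 0.806], [-0.113, 0.979, -0.172], [-0.824, 0.004, 0.566]] [ 0.9 -0.2 -0.7] [-0.38  0.06  1.88  0.18  0.61 -1.86] -4.168770089791525e-05
TCP cutter mm [   6.1 -168.7  259.7] toolx cut [ 0.566  0.005 -0.824] tooly [-0.003  1.     0.004]
```

View pics/s2.png

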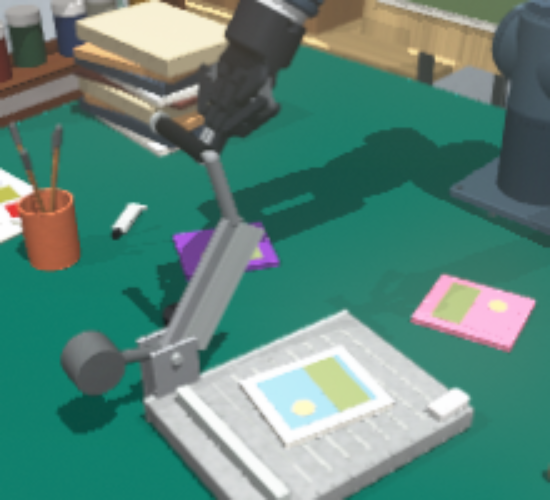

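The arm is standing at roughly 0.9 rad with no contact force, so it is rising by itself. I retreat and bring the tool upright.

```bash

python3 -m jog '[[0,0,0,0,0,-3,0],[0,0,0,0,0,-3.5,0],[0,0,0,0,0,-3.5,0],[0,0.12,0,0,0,0,40],[0,0.12,0,0,0,0,70]]'
python3 -m jog '[[0,0.12,0,0,0,0,70],[0,0.12,0,0,0,0,70],[0,0.12,0,0,0,0,70],[0,0,0,0,0,0,70]]'
python3 -m jog '[[0,0,0,0,0,0,70],[0,0,0,0,0,0,70],[0,0,0,0,0,0,70],[0,0,0,0,0,0,70],[0,0,0,0,0,0,70]]'
python3 -m jog '[[0,0,0,0,0,0,70],[0,0,0,0,0,0,70],[0,0,0,0,0,0,70],[0,0,0,0,0,0,70],[0,0,0,0,0,0,70]]'
python3 -c "
from h import *
cp((-118,10,100))
im=get_image('scene');save(im,'x.png');c=cv2.imread('x.png')[70:270,130:350];cv2.imwrite('pics/s3.png',cv2.resize(c,None,fx=2.5,fy=2.5))"
```

```text
clock: 5.0
eef_pos: [0.5077, -0.0628, 0.1838]
tool_rot: [0.14, 1.25, -0.174]
contact_force: [4.4, -1.1, 2.5]
gripper_width: 0.0237
clock: 5.33
eef_pos: [0.5314, -0.0718, 0.1995]
tool_rot: [0.167, 1.573, -0.158]
contact_force: [1.4, -1.1, 0.2]
gripper_width: 0.0597
clock: 5.75
eef_pos: [0.5287, -0.0702, 0.2004]
tool_rot: [0.167, 1.566, -0.157]
contact_force: [0.3, 0.2, -0.3]
gripper_width: 0.0594
clock: 6.17
eef_pos: [0.5295, -0.0705, 0.1998]
tool_rot: [0.167, 1.568, -0.157]
contact_force: [0.7, 0.1, -0.2]
gripper_width: 0.0598
6.1667 [ 0.5295 -0.0705  0.1998] [[-0.002, 0.205, 0.979], [0.007, 0.979, -0.205], [-1.0, 0.006, -0.004]] [ 0.7  0.1 -0.2] [-0.35  0.26  1.63  0.01  1.25 -1.71] 0.05983439359532352
TCP cutter mm [ -78.6 -167.9  199.8] toolx cut [-0.004  0.006 -1.   ] tooly [-0.003  1.     0.006]
shift cm [10.11 17.74 -3.85]
```

View pics/s3.png

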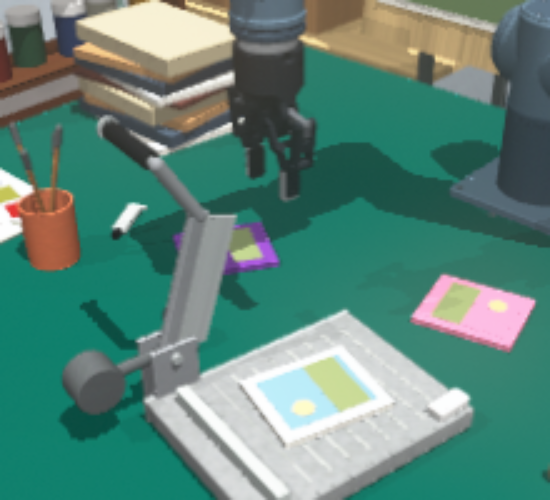

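```bash

python3 -m jog '[[0,0,0,0,3.5,-1.3,70],[0,0,0,0,3.5,-1.3,70],[0,0,0,0,3.5,-1.3,70],[0,0,0,0,3.6,0,70],[0,0,0,0,3.6,0,70]]'
python3 -m jog '[[0,0,0,3.5,0,0,70],[0,0,0,3.5,0,0,70],[0,0,0,3.1,0,0,70],[0,0,0,2,0,0,70],[0,0,0,0,0,0,70]]'
python3 -m jog '[[0,0,0,0,0,0,70],[0,0,0,0,0,0,70]]'
python3 -c "
from h import *
cp((-118,10,60))
im=get_image('top');P=cloud(im).reshape(-1,3);C=im['color'].reshape(-1,3);q=P-O;X=q@CX;Y=q@CY
m=(X>-.1)&(X<.2)&(Y<-.125)&(Y>-.21)&(P[:,2]>.22);print(m.sum(),np.median(X[m]),np.round(np.percentile(P[m][:,2],[5,50,95]),3))
im=get_image('scene');save(im,'x.png');c=cv2.imread('x.png')[70:270,130:350];cv2.imwrite('pics/s4.png',cv2.resize(c,None,fx=2.5,fy=2.5))"
```

```text
clock: 6.63
eef_pos: [0.5271, 0.1124, 0.2013]
tool_rot: [0.168, 1.567, -0.157]
contact_force: [0.7, 0.1, 0.3]
gripper_width: 0.0596
clock: 7.05
eef_pos: [0.5238, 0.1118, 0.0755]
tool_rot: [0.166, 1.577, -0.157]
contact_force: [-0.2, 0.0, 0.2]
gripper_width: 0.06
clock: 7.22
eef_pos: [0.5284, 0.1115, 0.0813]
tool_rot: [0.167, 1.566, -0.156]
contact_force: [0.3, -0.5, -0.5]
gripper_width: 0.0597
7.2167 [0.5284 0.1115 0.0813] [[-0.0, 0.205, 0.979], [0.007, 0.979, -0.205], [-1.0, 0.007, -0.002]] [ 0.3 -0.5 -0.5] [-0.    0.4   1.76  0.01  0.98 -1.37] 0.059689456978357286
TCP cutter mm [-117.5    9.9   81.3] toolx cut [-0.002  0.007 -1.   ] tooly [-0.003  1.     0.007]
shift cm [ 2.13 -0.01 -0.04]
336 0.08795435827210082 [0.299 0.306 0.309]
```

View pics/s4.png

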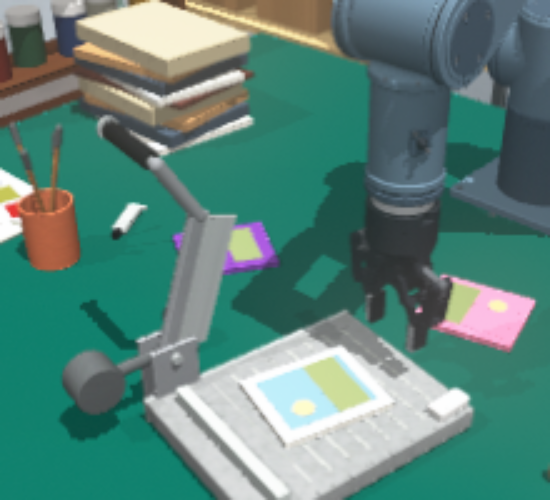

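The arm is at its stop: the bar is at x≈88 mm and has not moved since the last picture. Next I descend slowly behind the card.

```bash

python3 -m jog '[[0,0,0,1,0,0,70],[0,0,0,1,0,0,70],[0,0,0,0.5,0,0,70],[0,0,0,0.3,0,0,70],[0,0,0,0.2,0,0,70]]'
python3 -m jog '[[0,0,0,0.2,0,0,70],[0,0,0,0.2,0,0,70],[0,0,0,0,0,0,70]]'
python3 -m jog '[[0,0,0,0.2,0,0,70],[0,0,0,0,0,0,70],[0,0,0,0,0,0,70]]'
python3 -c "
from h import *
cp((-118,10,40))
im=get_image('scene');save(im,'x.png');c=cv2.imread('x.png')[190:250,240:330];cv2.imwrite('pics/s5.png',cv2.resize(c,None,fx=7,fy=7))"
```

```text
clock: 7.73
eef_pos: [0.5267, 0.1118, 0.0492]
tool_rot: [0.167, 1.569, -0.157]
contact_force: [0.1, 0.2, 0.1]
gripper_width: 0.06
clock: 7.98
eef_pos: [0.5271, 0.1119, 0.0457]
tool_rot: [0.167, 1.568, -0.157]
contact_force: [-0.4, 0.3, 0.4]
gripper_width: 0.0597
clock: 8.23
eef_pos: [0.5272, 0.1119, 0.0441]
tool_rot: [0.167, 1.568, -0.156]
contact_force: [0.1, -0.2, 0.5]
gripper_width: 0.0598
8.2333 [0.5272 0.1119 0.0441] [[-0.002, 0.205, 0.979], [0.007, 0.979, -0.205], [-1.0, 0.007, -0.004]] [ 0.1 -0.2  0.5] [-0.    0.45  1.79  0.01  0.9  -1.37] 0.05977545065201921
TCP cutter mm [-118.7   10.    44.1] toolx cut [-0.004  0.007 -1.   ] tooly [-0.003  1.     0.007]
shift cm [ 0.41 -0.    0.08]
```

View pics/s5.png

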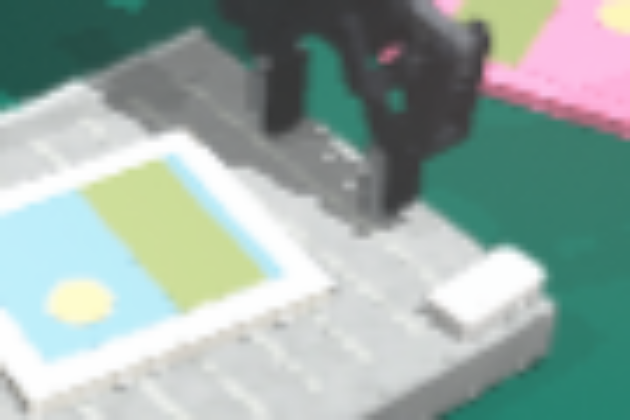

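The two fingertips, at about (280,130) and (400,210) in the crop, hang just over the deck behind the card, clear of the eraser at (490,290). I'll feel for the deck.

```bash

python3 -m jog '[[0,0,0,0.15,0,0,70],[0,0,0,0,0,0,70]]'
python3 -m jog '[[0,0,0,0.15,0,0,70],[0,0,0,0,0,0,70]]'
python3 -m jog '[[0,0,0,0.15,0,0,70],[0,0,0,0,0,0,70]]'
```

```text
clock: 8.45
eef_pos: [0.5272, 0.1119, 0.0425]
tool_rot: [0.167, 1.568, -0.156]
contact_force: [0.2, 0.6, -0.1]
gripper_width: 0.0599
clock: 8.62
eef_pos: [0.5271, 0.1119, 0.0408]
tool_rot: [0.167, 1.568, -0.157]
contact_force: [0.2, -0.8, -0.5]
gripper_width: 0.0597
clock: 8.78
eef_pos: [0.5271, 0.1119, 0.0393]
tool_rot: [0.167, 1.568, -0.157]
contact_force: [-0.1, -0.2, 0.1]
gripper_width: 0.0597
```

```bash

python3 -m jog '[[0,0,0,0,0,1,70],[0,0,0,0,0,1,70],[0,0,0,0,0,0.5,70],[0,0,0,0,0,0.5,70],[0,0,0,0,0,0.5,70]]'
python3 -m jog '[[0,0,0,0,0,0.5,70],[0,0,0,0,0,0.5,70],[0,0,0,0,0,0.5,70],[0,0,0,0,0,0,70]]'
python3 -c "
from h import *
cp((-41,10,40))
im=get_image('scene');save(im,'x.png');c=cv2.imread('x.png')[180:290,180:330];cv2.imwrite('pics/s6.png',cv2.resize(c,None,fx=4,fy=4))"
```

```text
clock: 9.2
eef_pos: [0.562, 0.1045, 0.0393]
tool_rot: [0.167, 1.568, -0.157]
contact_force: [-1.6, 0.6, 0.6]
gripper_width: 0.0597
clock: 9.53
eef_pos: [0.5775, 0.1014, 0.0394]
tool_rot: [0.167, 1.566, -0.157]
contact_force: [-0.3, -0.7, -0.4]
gripper_width: 0.0599
9.5333 [0.5775 0.1014 0.0394] [[-0.001, 0.205, 0.979], [0.007, 0.979, -0.205], [-1.0, 0.007, -0.002]] [-0.3 -0.7 -0.4] [-0.02  0.52  1.68  0.01  0.94 -1.39] 0.059916395256008836
TCP cutter mm [-67.4  10.2  39.4] toolx cut [-0.002  0.007 -1.   ] tooly [-0.003  1.     0.007]
shift cm [-0.06 -0.03  2.64]
```

View pics/s6.png

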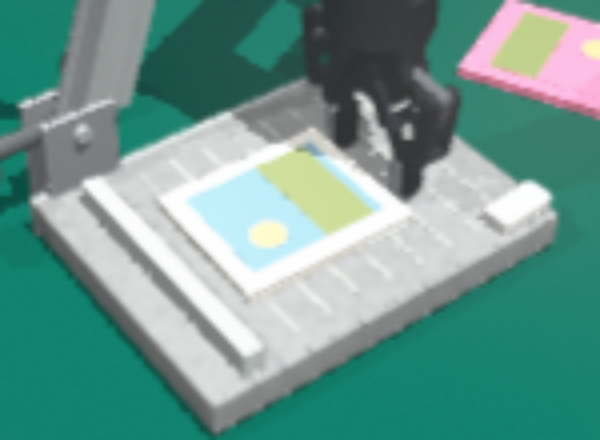

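The card is now square against both fingertips, with its near edge from about (315,140) to (410,210), still flat and about 25 mm short of the fence. I keep pushing.

```bash

python3 -m jog '[[0,0,0,0,0,0.5,70],[0,0,0,0,0,0.5,70],[0,0,0,0,0,0.5,70],[0,0,0,0,0,0.4,70],[0,0,0,0,0,0,70]]'
python3 -m jog '[[0,0,0,0,0,0.2,70],[0,0,0,0,0,0.2,70],[0,0,0,0,0,0,70]]'
python3 -m jog '[[0,0,0,0,0,0.15,70],[0,0,0,0,0,0.15,70],[0,0,0,0,0,0,70]]'
cat > c.py <<'E'
from h import *
cp()
im=get_image('scene');P=cloud(im).reshape(-1,3);C=im['color'].reshape(-1,3).astype(int)
X,Y,Z=((P-O)@CX)*1000,((P-O)@CY)*1000,P[:,2]*1000
m=(X>-80)&(X<98)&(Y>-90)&(Y<85)&(Z>41)&(Z<50)&((C.min(1)>215)|(C.max(1)-C.min(1)>40))
r=cv2.minAreaRect(np.stack([X[m],Y[m]],1).astype(np.float32));print(m.sum(),r,"z",np.median(Z[m]))
f=(X>90)&(X<120)&(Y>-60)&(Y<100)&(Z>53)&(Z<60);print("fence x",np.percentile(X[f],[2,98]),"card x",np.percentile(X[m],[1,99]))
E
python3 c.py
```

```text
clock: 10.0
eef_pos: [0.596, 0.0975, 0.0394]
tool_rot: [0.167, 1.566, -0.157]
contact_force: [0.7, 0.3, -0.2]
gripper_width: 0.0597
clock: 10.25
eef_pos: [0.599, 0.0969, 0.0393]
tool_rot: [0.167, 1.567, -0.157]
contact_force: [-0.2, 0.6, -0.2]
gripper_width: 0.0598
clock: 10.5
eef_pos: [0.6019, 0.0963, 0.0393]
tool_rot: [0.167, 1.567, -0.156]
contact_force: [0.2, -0.4, 0.6]
gripper_width: 0.0599
10.5 [0.6019 0.0963 0.0393] [[-0.002, 0.205, 0.979], [0.007, 0.979, -0.205], [-1.0, 0.007, -0.003]] [ 0.2 -0.4  0.6] [-0.03  0.56  1.61  0.01  0.97 -1.4 ] 0.059911994923381375
TCP cutter mm [-42.5  10.3  39.3] toolx cut [-0.003  0.007 -1.   ] tooly [-0.003  1.     0.007]
1240 ((31.842262268066406, 11.747512817382812), (112.84304809570312, 123.7173843383789), 89.74366760253906) z 45.01389956958163
fence x [ 99.95498776 113.45937548] card x [-26.60457644  92.38564502]
```

```bash

python3 -m jog '[[0,0,0,0,0,0.15,70],[0,0,0,0,0,0.15,70],[0,0,0,0,0,0,70]]'
python3 -m jog '[[0,0,0,0,0,0.15,70],[0,0,0,0,0,0,70],[0,0,0,0,0,0,70]]'
python3 -m jog '[[0,0,0,0,0,0.1,70],[0,0,0,0,0,0,70],[0,0,0,0,0,0,70]]'
python3 c.py
```

```text
clock: 10.8
eef_pos: [0.6023, 0.0962, 0.039]
tool_rot: [0.167, 1.573, -0.156]
contact_force: [-6.4, 1.2, 5.4]
gripper_width: 0.0599
clock: 11.05
eef_pos: [0.6024, 0.0962, 0.039]
tool_rot: [0.167, 1.575, -0.156]
contact_force: [-10.7, 2.1, 8.3]
gripper_width: 0.0601
clock: 11.3
eef_pos: [0.6023, 0.0962, 0.0388]
tool_rot: [0.167, 1.577, -0.156]
contact_force: [-12.0, 2.5, 10.5]
gripper_width: 0.0603
11.3 [0.6023 0.0962 0.0388] [[-0.012, 0.204, 0.979], [0.008, 0.979, -0.204], [-1.0, 0.006, -0.013]] [-12.    2.5  10.5] [-0.03  0.56  1.6   0.01  0.99 -1.4 ] 0.06025741017570027
TCP cutter mm [-42.   10.3  38.8] toolx cut [-0.013  0.006 -1.   ] tooly [-0.004  1.     0.006]
1239 ((32.73696517944336, 11.359737396240234), (122.46841430664062, 112.78950500488281), 0.44534438848495483) z 44.99424357776816
fence x [ 99.87492339 113.26956426] card x [-26.66703664  92.58557035]
```

Contact with the fence shows up as about 12 N at TCP x=-42, where -41 was expected. I back off and check.

```bash

python3 -m jog '[[0,0,0,0,0,-0.2,70],[0,0,0,0,0,-0.4,70],[0,0,0,0,0,-0.8,70],[0,0,0,-0.3,0,-1,70],[0,0,0,-3,0,-1,70]]'
python3 -m jog '[[0,0,0,-4,0,-1,70],[0,0,0,-4,0,-3,70],[0,0,0,-4,0,-3,70],[0,0,0,0,0,0,70],[0,0,0,0,0,0,70]]'
python3 c.py; python3 - <<'E'
from h import *
for n,s in(("top",(180,295,115,235)),("scene",(170,350,110,290))):
    im=get_image(n);np.savez(f"{n}1.npz",P=cloud(im),C=im["color"]);c=im["color"][s[2]:s[3],s[0]:s[1],::-1];cv2.imwrite(f"pics/{n}7.png",cv2.resize(c,None,fx=3.5,fy=3.5,interpolation=cv2.INTER_CUBIC))
E
```

```text
clock: 11.77
eef_pos: [0.5693, 0.102, 0.0679]
tool_rot: [0.167, 1.577, -0.158]
contact_force: [-0.5, -0.6, -0.6]
gripper_width: 0.0595
clock: 12.18
eef_pos: [0.5154, 0.1139, 0.182]
tool_rot: [0.167, 1.562, -0.155]
contact_force: [-0.2, -0.1, -0.1]
gripper_width: 0.0597
12.1833 [0.5154 0.1139 0.182 ] [[0.004, 0.204, 0.979], [0.007, 0.979, -0.204], [-1.0, 0.008, 0.002]] [-0.2 -0.1 -0.1] [ 0.    0.26  1.68  0.01  1.2  -1.37] 0.059651524693563406
TCP cutter mm [-130.7    9.5  182. ] toolx cut [ 0.002  0.008 -1.   ] tooly [-0.004  1.     0.008]
1300 ((30.77914047241211, 12.059028625488281), (127.11421203613281, 111.37213897705078), 0.15536977350711823) z 45.05551149318768
fence x [100.24555245 113.56875213] card x [-28.80291899  92.56747779]
```

View pics/scene7.png

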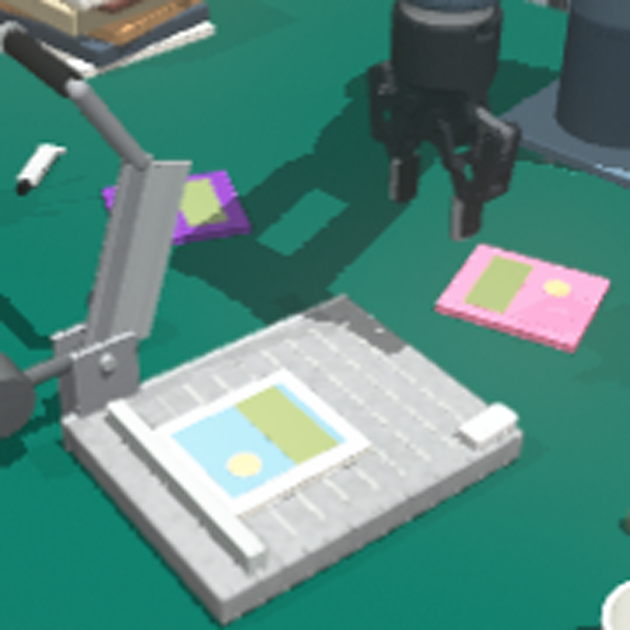

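View pics/top7.png

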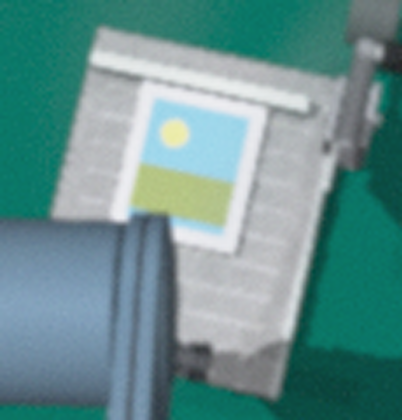

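```bash
python3 - <<'E'
from h import *
for n in("top","scene"):
    d=np.load(n+"1.npz");P=d["P"];C=d["C"].astype(np.float32)
    K=((P-O)@np.array([CX,CY,[0,0,1]]).T*1000).reshape(-1,3);G=C.reshape(-1,3)
    Y=K[:,1];ok=(K[:,2]>25)&(K[:,2]<62)
    for y in(-25,5,35,55) if n=="top" else (-25,0,25,45):
        print(n,y)
        for a,b in((-50,-15),(78,112)):
            print("  ",[(x,int(np.median(G[m].min(1))),round(float(np.median(K[m,2])))) for x in range(a,b,3) if (m:=ok&(abs(Y-y)<8)&(abs(K[:,0]-x)<1.5)).sum()>2])
a,b=np.load("scene0.npz"),np.load("scene1.npz")
for n in("top",):
    d=np.load(n+"1.npz");P=d["P"];C=d["C"].astype(int);K=(P-O)@np.array([CX,CY,[0,0,1]]).T*1000
    m=(K[...,0]>-60)&(K[...,0]<97)&(K[...,1]>-70)&(K[...,1]<90)&(C.max(-1)-C.min(-1)>45)&(K[...,2]>38)&(K[...,2]<52)
    r=cv2.minAreaRect(K[m][:,:2].astype(np.float32));print("picture",r)
df=np.abs(a["C"].astype(int)-b["C"]).max(-1)>60
nl,_,st,ce=cv2.connectedComponentsWithStats(df.astype(np.uint8))
print([(list(map(int,s)),) for s in st[1:] if s[4]>25])
E
```

```text
top -25
   [(-50, 180, 37), (-47, 183, 35), (-44, 182, 35), (-41, 181, 34), (-38, 183, 35), (-35, 182, 34), (-32, 182, 35), (-29, 218, 46), (-26, 230, 45), (-23, 230, 43), (-20, 227, 44), (-17, 213, 46)]
   [(78, 159, 43), (81, 160, 45), (84, 179, 46), (87, 217, 44), (90, 229, 46), (93, 233, 46), (96, 230, 45), (99, 186, 46), (102, 217, 56), (105, 229, 58), (108, 229, 56), (111, 220, 56)]
top 5
   [(-41, 187, 34), (-38, 188, 35), (-35, 186, 37), (-32, 180, 35), (-29, 215, 43), (-26, 231, 45), (-23, 233, 44), (-20, 224, 44), (-17, 191, 46)]
   [(78, 158, 46), (81, 160, 44), (84, 180, 44), (87, 213, 46), (90, 231, 44), (93, 235, 46), (96, 225, 44), (99, 185, 46), (102, 216, 57), (105, 232, 56), (108, 231, 56), (111, 223, 56)]
top 35
   []
   [(78, 158, 45), (81, 160, 46), (84, 176, 43), (87, 207, 46), (90, 230, 44), (93, 234, 45), (96, 225, 45), (99, 185, 46), (102, 216, 55), (105, 229, 58), (108, 228, 56), (111, 219, 57)]
top 55
   [(-20, 225, 45), (-17, 227, 45)]
   [(78, 202, 46), (81, 222, 45), (84, 200, 43), (87, 224, 46), (90, 231, 46), (93, 232, 45), (96, 226, 43), (99, 185, 51)
[... 1683 characters left out ...]
194],), ([403, 20, 8, 6, 35],), ([441, 27, 11, 6, 49],), ([439, 37, 8, 6, 36],), ([283, 68, 34, 32, 791],), ([371, 68, 27, 15, 180],), ([329, 72, 9, 13, 37],), ([338, 79, 14, 14, 62],), ([421, 78, 11, 21, 60],), ([504, 83, 8, 7, 46],), ([395, 84, 6, 9, 30],), ([474, 95, 38, 55, 1113],), ([369, 97, 60, 35, 958],), ([288, 100, 15, 6, 33],), ([275, 111, 43, 66, 1389],), ([169, 116, 93, 102, 1908],), ([363, 142, 14, 9, 76],), ([315, 145, 26, 12, 127],), ([235, 148, 15, 12, 87],), ([225, 167, 16, 10, 76],), ([171, 176, 22, 21, 198],), ([256, 195, 30, 16, 166],), ([185, 199, 12, 10, 48],), ([155, 210, 31, 25, 458],), ([233, 213, 44, 33, 594],), ([226, 224, 18, 25, 54],), ([232, 228, 10, 10, 30],)]
```

```bash
python3 -c "
from h import *
workorder.finish_job();pose()"
```

```text
the job is handed in; nothing more can be done
the job is handed in; nothing more can be done
```

The cutter arm stands up by itself and the panel lies flat against the fence. I handed the job in at about 12 s on the robot's clock.

- **Cutter arm:** I lifted the hand bar from below with the shut fingers to about 0.9 rad and backed off, and it rose on by itself. In the depth image it measured about 1.24 rad, and later pictures show it still up.
- **Panel:** I pushed its near edge with both fingertips until the fence stopped it, at about 12 N. It sits at x ≈ 34 mm and y ≈ 13 mm in the cutter's frame, under 0.01 rad from parallel. Its top is at 45 mm, so it is flat on the deck.
- **Everything else:** the before and after scene pictures show no change at the eraser, cup or ink jar. I did not measure the other objects one by one. The gripper was well clear, with no contact force.

**Check that disagreed:** one scene-camera fit put the panel's centre at about x = 31–32 mm, because the fence hides its far edge from that camera. The top view and the push contact both gave about 34 mm, so I trusted those. The last push also pressed up on the tool with about 10 N, probably from the fingertips bearing on the deck or panel. The panel's height did not change.

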